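# Count to the third rack gap and push the battery pack home

### The job

Starting at the end of the rack that has the yellow-capped post, set a fingertip on the top of the aluminium front rail over the first gap and run it along, keeping touch across the two brass ridges, to the third gap (occupied gaps count too), touching none of the gap sections of the rail beyond that. Then push the loose grey battery pack with the orange band along the shelf, lengthwise into that third gap, until it is fully home against the rack's back stop. Only push it: do not lift or tip it, and leave the other things where they are.

Things in the scene. Friction and masses are not known exactly. Their poses are not given: they have to be found in the camera images.
- rack: Fixed steel divider rack, 356 mm long (y), 78 mm deep (x), with 6 gaps side by side along y, open above and at the front (-x, towards the robot). Origin: centre of its underside, on the shelf. Gap centres at y = +130, +78, +26, -26, -78, -130 mm. No floor: the shelf runs through. On top of its front runs the rail, in 6 sections (x -36 to -22 mm, height 39 to 46 mm).
- mouth (a point): Point on the shelf at the middle of the rack's front, rack x = -35, y = 0 mm; axes as the rack's. The 7 upright dividers stand at y = 0, +-52, +-104, +-156 mm, x from -35 to 35 mm, 4 mm thick and 22 mm high, each with a 6 mm round rod, 40 mm high, at its front: a gap is 46 mm wide at the mouth, 48 mm inside.
- stop (a point): Point on the shelf at the middle of the front face of the rack's back stop, rack x = 35, y = 0 mm; axes as the rack's. The stop is a steel strip 16 mm high across all gaps. A pack fully home touches it: its centre is then at rack x = -8 mm and 16 mm of it stick out in front of the dividers.
- rail_1: Rail section over the gap at rack y = +130 mm (number 1 counted from the rack's +y end): rigid fixed aluminium bar, 14 mm (x) by 47 mm (y) by 6 mm, 5 mm of space to the next section. Origin: its centre, 43 mm above the shelf (top at 46 mm); axes as the rack's.
- rail_2: Rail section over the gap at rack y = +78 mm (number 2 counted from the rack's +y end): rigid fixed aluminium bar, 14 mm (x) by 47 mm (y) by 6 mm, 5 mm of space to the next section. Origin: its centre, 43 mm above the shelf (top at 46 mm); axes as the rack's.
- rail_3: Rail section over the gap at rack y = +26 mm (number 3 counted from the rack's +y end): rigid fixed aluminium bar, 14 mm (x) by 47 mm (y) by 6 mm, 5 mm of space to the next section. Origin: its centre, 43 mm above the shelf (top at 46 mm); axes as the rack's.
- rail_4: Rail section over the gap at rack y = -26 mm (number 4 counted from the rack's +y end): rigid fixed aluminium bar, 14 mm (x) by 47 mm (y) by 6 mm, 5 mm of space to the next section. Origin: its centre, 43 mm above the shelf (top at 46 mm); axes as the rack's.
- rail_5: Rail section over the gap at rack y = -78 mm (number 5 counted from the rack's +y end): rigid fixed aluminium bar, 14 mm (x) by 47 mm (y) by 6 mm, 5 mm of space to the next section. Origin: its centre, 43 mm above the shelf (top at 46 mm); axes as the rack's.
- rail_6: Rail section over the gap at rack y = -130 mm (number 6 counted from the rack's +y end): rigid fixed aluminium bar, 14 mm (x) by 47 mm (y) by 6 mm, 5 mm of space to the next section. Origin: its centre, 43 mm above the shelf (top at 46 mm); axes as the rack's.
- ridge_1: Low rounded brass ridge across the rail over the divider at rack y = +104 mm, between rail_1 and rail_2: a rigid fixed 12 mm round bar along x, 14 mm long, sunk so that it stands 1.5 mm proud of the rail's top over 8 mm of its length (top at 47.5 mm); a fingertip pressing lightly rides over it. Origin: the bar's middle, 41.5 mm above the shelf.
- ridge_2: Low rounded brass ridge across the rail over the divider at rack y = +52 mm, between rail_2 and rail_3: a rigid fixed 12 mm round bar along x, 14 mm long, sunk so that it stands 1.5 mm proud of the rail's top over 8 mm of its length (top at 47.5 mm); a fingertip pressing lightly rides over it. Origin: the bar's middle, 41.5 mm above the shelf.
- ridge_3: Low rounded brass ridge across the rail over the divider at rack y = +0 mm, between rail_3 and rail_4: a rigid fixed 12 mm round bar along x, 14 mm long, sunk so that it stands 1.5 mm proud of the rail's top over 8 mm of its length (top at 47.5 mm); a fingertip pressing lightly rides over it. Origin: the bar's middle, 41.5 mm above the shelf.
- ridge_4: Low rounded brass ridge across the rail over the divider at rack y = -52 mm, between rail_4 and rail_5: a rigid fixed 12 mm round bar along x, 14 mm long, sunk so that it stands 1.5 mm proud of the rail's top over 8 mm of its length (top at 47.5 mm); a fingertip pressing lightly rides over it. Origin: the bar's middle, 41.5 mm above the shelf.
- ridge_5: Low rounded brass ridge across the rail over the divider at rack y = -104 mm, between rail_5 and rail_6: a rigid fixed 12 mm round bar along x, 14 mm long, sunk so that it stands 1.5 mm proud of the rail's top over 8 mm of its length (top at 47.5 mm); a fingertip pressing lightly rides over it. Origin: the bar's middle, 41.5 mm above the shelf.
- yellow_post: Fixed steel post, 20 mm across, 52 mm high, with a yellow cap, at one end of the rack (rack x = -20 mm, y = +171 or -171 mm): counting starts at this end. Origin: centre of its underside.
- black_post: The same post with a black cap, at the other end of the rack. Origin: centre of its underside.
- pack: The loose pack to push: flat grey plastic battery pack, 86 mm (x) by 40 mm (y) by 12 mm, with an orange band across it, about 90 g, lying flat on the shelf in front of the rack, its x within 0.3 rad of the rack's. It slides when pushed. Origin: centre of its underside.
- stowed_pack: Grey battery pack with a white band, 86 x 40 x 12 mm, loose, already in the second gap from one end of the rack. Leave it. Origin: centre of its underside.
- stowed_module: Black module with a green band, 86 x 40 x 12 mm, loose, in the second gap from the other end. Leave it. Origin: centre of its underside.
- phone_frame: Silver aluminium phone frame, 148 x 72 x 8 mm, loose, lying flat to one side. Leave it. Origin: centre of its underside.
- spudger: Yellow plastic spudger, 142 mm long, 13 mm wide, 6 mm thick, loose. Leave it. Origin: underside, 55 mm from the handle end.
- tin: Round brass standoff tin with a dented lid, 64 mm across, 37 mm high, loose, behind the rack. Leave it. Origin: centre of its underside.
- driver: Screwdriver, 150 mm long, loose, behind the rack. Leave it. Origin: underside.
- jar: Small jar with a white lid, 44 mm across, 60 mm high, loose, to one side. Leave it. Origin: centre of its underside.
Things that resemble listed ones, but are neither listed nor needed, are in the scene too. What is shaped like the pack but brown is not meant.

How it is judged:
On the way, in this order (a step that is already met when the one before it is completed fails the run):
1. a fingertip touches the rail over the first gap from the yellow end (((y of yellow_post in the frame of rack above 0 m and contact force between the fingers and rail_1 above 0.3 N) or (y of yellow_post in the frame of rack below 0 m and contact force between the fingers and rail_6 above 0.3 N))), for 0.05 s.
2. a fingertip touches the first ridge, between the first and second gap from the yellow end (((y of yellow_post in the frame of rack above 0 m and contact force between the fingers and ridge_1 above 0.3 N) or (y of yellow_post in the frame of rack below 0 m and contact force between the fingers and ridge_5 above 0.3 N))).
3. a fingertip touches the rail over the second gap from the yellow end (((y of yellow_post in the frame of rack above 0 m and contact force between the fingers and rail_2 above 0.3 N) or (y of yellow_post in the frame of rack below 0 m and contact force between the fingers and rail_5 above 0.3 N))), for 0.05 s.
4. a fingertip touches the second ridge, between the second and third gap from the yellow end (((y of yellow_post in the frame of rack above 0 m and contact force between the fingers and ridge_2 above 0.3 N) or (y of yellow_post in the frame of rack below 0 m and contact force between the fingers and ridge_4 above 0.3 N))).
5. a fingertip touches the rail over the third gap from the yellow end (((y of yellow_post in the frame of rack above 0 m and contact force between the fingers and rail_3 above 0.3 N) or (y of yellow_post in the frame of rack below 0 m and contact force between the fingers and rail_4 above 0.3 N))), for 0.05 s.
6. the orange-banded pack is fully home in the third gap (((y of yellow_post in the frame of rack above 0 m and y of pack in the frame of rail_3 between -0.008 and 0.008 m) or (y of yellow_post in the frame of rack below 0 m and y of pack in the frame of rail_4 between -0.008 and 0.008 m)) and x of pack in the frame of rack between -0.014 and 0 m and angle between the x axis of pack and the x axis of rack, either way round below 0.14 rad and height (world z) of pack below 0.004 m and angle between pack's own z axis and vertical below 0.08 rad), for 0.2 s.
At the end, for the whole second after the job is handed in: The orange-banded pack lies flat and at rest in the third gap counted from the yellow post (centre within 8 mm of the gap's centre line), its length along the gap within 0.14 rad, its leading end within 6 mm of the back stop (all of step 6 and linear speed of pack below 0.01 m/s); the robot touches nothing.
It fails at once if the pack is lifted (more than 6 mm) or tipped (more than 0.25 rad) (height (world z) of pack above 0.006 m or angle between pack's own z axis and vertical above 0.25 rad).
It fails at once if the fingers touch the rail beyond the third gap (((y of yellow_post in the frame of rack above 0 m and contact force between the fingers and rail_4 above 0.3 N) or (y of yellow_post in the frame of rack below 0 m and contact force between the fingers and rail_3 above 0.3 N)) or ((y of yellow_post in the frame of rack above 0 m and contact force between the fingers and rail_5 above 0.3 N) or (y of yellow_post in the frame of rack below 0 m and contact force between the fingers and rail_2 above 0.3 N)) or ((y of yellow_post in the frame of rack above 0 m and contact force between the fingers and rail_6 above 0.3 N) or (y of yellow_post in the frame of rack below 0 m and contact force between the fingers and rail_1 above 0.3 N))).
It fails at once if another thing (stowed pack, stowed module, phone frame, spudger, brass tin, screwdriver, jar) is moved by more than 15 mm (distance of any of stowed_pack, stowed_module, phone_frame, spudger, tin, driver, jar from where it was at the start of the episode above 0.015 m).
It also fails if it takes over 72 s, if anything falls off the work surface, if the arm or the gripper's body presses on something with over 40 N, if the wrist force passes 120 N, or if a joint passes its speed limit or range.

### The arm

A 7-joint arm with a two-finger parallel gripper is mounted at the origin on the work surface. World frame = base frame: x ahead of the robot, y to its left, z up, the work surface at z = 0. Lengths are in m, angles in rad, forces in N, time in s.
With the tool pointing down it reaches from about 0.35 to 0.9 m from the base axis. Payload 8.1 kg.
Tool frame: the origin (TCP) lies at the very end of the fingers, on their centre line; the grasp point (between the pads) lies 19 mm behind it; x points along the fingers, y is the direction in which the jaws open and shut, and the axes are right-handed (so a half turn about x gives the same grasp; the last joint's range is limited). The gripper opens to 92 mm and grips with 3 to 60 N. Pads are 19 mm wide; open, the fingers measure 130 mm over their backs; the gripper's body (75 mm by 190 mm) begins 47 mm behind the grasp point.
Start: joints at [-1.27, 0.434, 0.025, 1.573, -0.012, 1.134, -0.075], TCP at [0.246, 0.575, 0.227] pointing down, gripper open.
Joint ranges: [-2.62, 2.62], [-0.44, 2.09], [-1.27, 1.32], [0.08, 2.57], [-1.32, 4.46], [0.12, 2], [-2.74, 2.74]. Speed limits (rad/s): [2.22, 2.22, 3.01, 3.01, 3.14, 3.14, 3.14].

### API

Orientations are given as a rotation vector (axis times angle).
In Python, from cell import * gives the robot as it stands.
- The arm moves only by the shell command python3 -m handwheel 'ROWS' [FORCE]. ROWS is JSON, a list of rows, each a list of 7 numbers: the opening, from 0 (shut) to 1 (fully open), then the shift along the tool's x, y, z in m, then the turn, a rotation vector about the tool's x, y, z in rad. A call has 1 to 10 rows; each row shifts and turns the commanded pose from where the row before left it, along the tool's axes as they then stand; what a row does not reach is not made up. A row lasts 1/10 s, in which the tool goes at most 50 mm and 8.59 degrees, less where a joint would pass 70% of its speed; a pose out of reach is approached as far as the arm can. A call is refused whole if a number of a shift passes 0.05 or a number of a turn 0.15, either way. A call with a gripper value outside its range is refused whole. The fingers move at their own pace and stop on an object; FORCE is the grip in N (left out, the last holds). Time passes only in rows, so rows that do not move let the fingers close. It gives the time, the measured TCP pose, the force and the opening at its end, in the units of the state.
- observe(): the state, without advancing time (a new reading comes with each control period).
- get_image(name): name is "scene" or "top" or "wrist"; returns (picture, depth): 400x640x3 uint8, blue, green, red; 400x640 float32, m along the optical axis (not along the pixel's ray), 0 where there is no reading.
- get_calibration(name): a dict with "camera_matrix" (3x3 intrinsics, pixels), "pose" (4x4, takes a point from camera to world coordinates). Camera axes: x right, y down, z forward; pixel columns grow to the right and rows downward; lengths in m; the calibration is good to about 2 mm. The wrist camera is an equidistant fisheye: a pixel r from the principal point sees the ray r / f radians off the axis. A picture is of the moment at which its call begins: read the wrist's pose just before it. get_calibration takes no time and is no camera call; for the wrist camera it gives the pose at the moment of the call.
- sign_off(): hands the job in, once; it reports no verdict.
The state is a dict: "clock": time; "joints": joint angles; "dq": joint speeds; "joint_efforts": joint torques, N m; "position": TCP position; "ee_rot": TCP orientation; "force": force on the tool from outside, world axes, zero at the start; "ft_torque": the same for the moment, N m; "width": opening from 0.0 (shut) to 1.0 (fully open).
Only numpy, scipy, OpenCV 4.12 (cv2) and the standard library are available. Lean on these libraries where they do the work, as an engineer would, in place of code of your own. Each camera call takes 0.05 s, during which the arm holds its last target. There are 200 camera calls.

## Working session

There is one attempt and no reset: what is moved stays moved. The work goes in short steps, Python scripts to look and compute and a shell command to move; the robot and the scene stay as the last step left them, time stands still between calls to the robot, and variables do not carry over. Pictures are saved under pics/ and viewed, about 8 in all and at most 12, crops included, and the job is handed in when it is done.

```bash
mkdir -p pics; ls
python3 - <<'E'
from cell import *
import cv2,numpy as np
np.set_printoptions(precision=4,suppress=True)
print(observe())
for n in("scene","top"):
    im,d=get_image(n); cv2.imwrite(f"pics/{n}0.png",im); np.save(f"pics/{n}0.npy",d)
    print(n,get_calibration(n))
E
```

```text
pics
{'clock': 0.0, 'joints': array([-1.2696,  0.4352,  0.025 ,  1.5741, -0.0116,  1.134 , -0.0751]), 'dq': array([-0.0006, -0.0008, -0.0016, -0.0023, -0.0012, -0.0023, -0.0002]), 'joint_efforts': array([ -0.0001, -66.786 ,   0.9849, -31.4459,  -0.0605,   0.0425,
         0.0001]), 'position': array([0.2454, 0.5743, 0.226 ]), 'ee_rot': array([ 0.3156,  1.5476, -0.318 ]), 'force': array([-0.5513, -0.2014, -0.1947]), 'ft_torque': array([-0.0901, -0.0018, -0.0221]), 'width': 0.9988948713248278}
scene {'camera_matrix': array([[519.7911,   0.    , 320.9037],
       [  0.    , 519.7911, 204.5491],
       [  0.    ,   0.    ,   1.    ]]), 'pose': array([[ 0.7374,  0.5106, -0.4422,  1.1807],
       [ 0.6755, -0.5602,  0.4794, -0.5529],
       [-0.0029, -0.6522, -0.758 ,  0.9991],
       [ 0.    ,  0.    ,  0.    ,  1.    ]])}
top {'camera_matrix': array([[366.3709,   0.    , 325.6708],
       [  0.    , 366.3709, 208.9353],
       [  0.    ,   0.    ,   1.    ]]), 'pose': array([[-0.0782, -0.9725,  0.2195,  0.3628],
       [-0.9969,  0.0749, -0.0234,  0.0567],
       [ 0.0063, -0.2206, -0.9753,  1.1709],
       [ 0.    ,  0.    ,  0.    ,  1.    ]])}
```

View pics/top0.png

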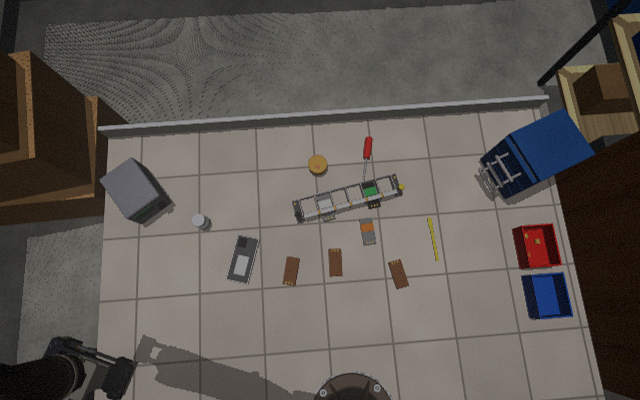

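View pics/scene0.png

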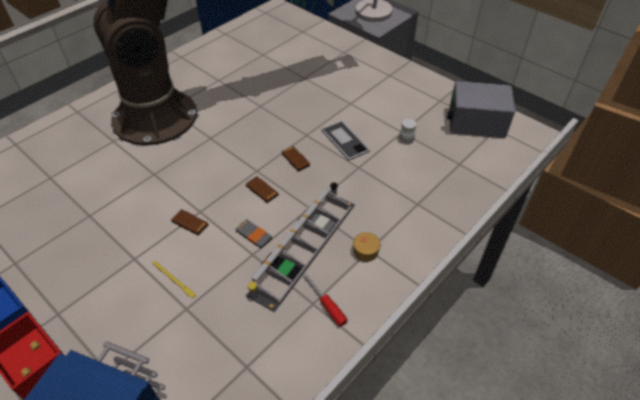

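Top view: the rack runs from the black post (298,215) to the yellow post (402,186). The yellow end is towards world -y. The orange-banded pack is at (368,232). The brown blocks at (291,271), (335,262) and (398,273) are decoys. Next I'll measure these and check an enlarged crop.

```bash
cat > h.py <<'E'
from cell import *
import cv2,numpy as np
np.set_printoptions(precision=4,suppress=True)
def cloud(d,c):
    K,P=c["camera_matrix"],c["pose"]; v,u=np.mgrid[:d.shape[0],:d.shape[1]]
    p=np.stack([(u-K[0,2])/K[0,0]*d,(v-K[1,2])/K[1,1]*d,d],-1)
    return p@P[:3,:3].T+P[:3,3]
def ray(uv,c,z):
    K,P=c["camera_matrix"],c["pose"]; uv=np.atleast_2d(uv).astype(float)
    r=np.c_[(uv-[K[0,2],K[1,2]])/[K[0,0],K[1,1]],np.ones(len(uv))]@P[:3,:3].T
    return P[:3,3]+r*((z-P[2,3])/r[:,2])[:,None]
E
python3 - <<'E'
from h import *
for n in("scene","top"):
    im=cv2.imread(f"pics/{n}0.png"); d=np.load(f"pics/{n}0.npy"); c=get_calibration(n)
    hsv=cv2.cvtColor(im,cv2.COLOR_BGR2HSV); w=cloud(d,c)
    roi=(w[...,0]>.45)&(w[...,0]<.85)&(abs(w[...,1])<.3)&(d>0)
    sh=roi&(abs(w[...,2])<.015); print(n,"shelf z",np.median(w[sh][:,2]), "std",w[sh][:,2].std())
    for nm,lo,hi,z in(("yellow",(22,140,100),(34,255,255),.052),("orange",(8,130,90),(18,255,255),.012),("green",(45,90,40),(80,255,255),.012)):
        m=cv2.inRange(hsv,lo,hi)*roi.astype(np.uint8)
        k,l,s,ce=cv2.connectedComponentsWithStats(m)
        for i in range(1,k):
            if s[i,4]>=8: print(nm,s[i],ce[i],"ray",ray(ce[i],c,z)[0],"depth",np.median(w[l==i],0))
    t=roi&(w[...,2]>.036)&(w[...,2]<.056); q=w[t]; print("rail pts",len(q))
    if len(q)>20:
        a=cv2.fitLine(q[:,:2].astype(np.float32),cv2.DIST_HUBER,0,.01,.01).ravel(); pr=(q[:,:2]-a[2:])@a[:2]
        print(a,pr.min(),pr.max())
im=cv2.imread("pics/top0.png")[165:285,270:430]; cv2.imwrite("pics/c1.png",cv2.resize(im,None,fx=5,fy=5,interpolation=cv2.INTER_CUBIC))
im=cv2.imread("pics/scene0.png")[175:315,225:365]; cv2.imwrite("pics/c2.png",cv2.resize(im,None,fx=4.2,fy=4.2,interpolation=cv2.INTER_CUBIC))
E
```

```text
scene shelf z -0.00031272757438338683 std 0.0037015209176948197
yellow [249 282   7   8  45] [251.9111 285.7111] ray [ 0.6734 -0.2197  0.052 ] depth [ 0.673  -0.2199  0.0507]
orange [266 191  10   8  41] [270.5854 194.6098] ray [0.4875 0.0097 0.012 ] depth [0.4871 0.0099 0.0111]
orange [247 228  19  15 149] [256.0403 234.7987] ray [ 0.5548 -0.1031  0.012 ] depth [ 0.5541 -0.1032  0.0114]
orange [354 233  25  22 392] [366.0077 243.3929] ray [0.7648 0.0541 0.012 ] depth [0.7741 0.0404 0.0356]
green [277 259  19  17 195] [286.0103 266.7385] ray [ 0.6722 -0.1194  0.012 ] depth [ 0.6721 -0.1199  0.012 ]
rail pts 1058
[ 0.1959 -0.9806  0.6347 -0.0755] -0.20462368754568228 0.15733043531363358
top shelf z -0.0002767428956389484 std 0.0037412841046940127
yellow [399 184   5   6  22] [401.0455 186.3182] ray [ 0.6696 -0.2149  0.052 ] depth [ 0.6699 -0.2147  0.0514]
orange [315 164   5   6  25] [316.96 166.4 ] ray [0.7706 0.0465 0.012 ] depth [0.7624 0.0464 0.0363]
orange [361 223  13   9  94] [366.8404 226.9149] ray [ 0.5544 -0.0982  0.012 ] depth [ 0.5541 -0.0985  0.0117]
orange [338 250   3   6   8] [339.5 252. ] ray [ 0.4811 -0.0038  0.012 ] depth [ 0.4828 -0.0047  0.0111]
green [364 186  13  11  93] [369.9032 190.9355] ray [ 0.6728 -0.1206  0.012 ] depth [ 0.6727 -0.1205  0.0122]
rail pts 645
[ 0.2065 -0.9785  0.6264 -0.0349] -0.1639691423029503 0.19359407570901818
```

View pics/c1.png

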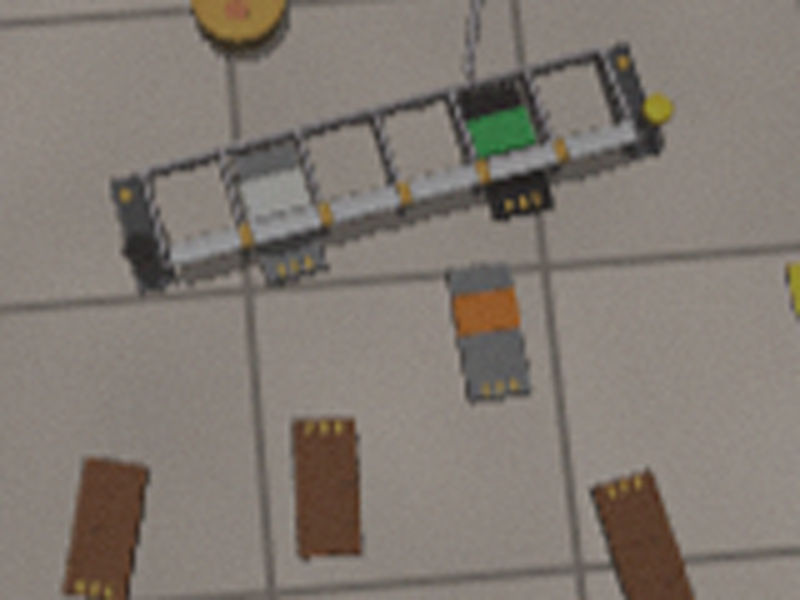

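View pics/c2.png

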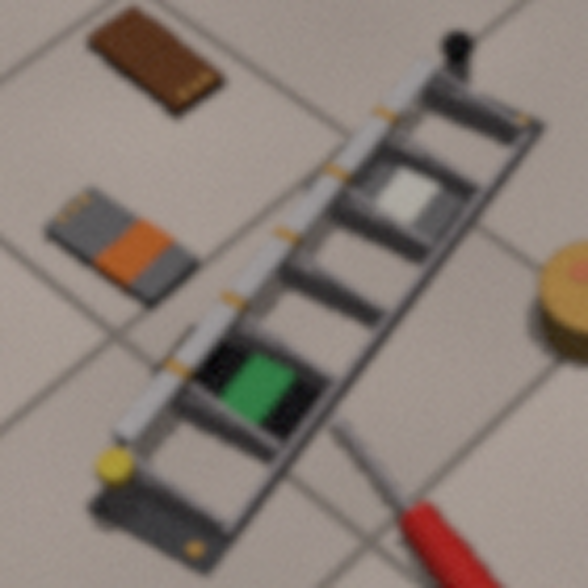

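The crop shows the pack with the orange band at crop (490,330), in front of the rack. It is the only grey, orange-banded one, and the brown ones are excluded. From the yellow post at the right end, gap 1 is empty, gap 2 holds the green module and gap 3 is empty, so the target sits over rail_4 at rack y = -26 mm. Next: rack and pack poses from the ridges, rail and pack outline.

Run:
```python
from h import *
from scipy.spatial.transform import Rotation as R
s=observe(); print("tool axes cols\n",R.from_rotvec(s["ee_rot"]).as_matrix())
for n in("scene","top"):
    im=cv2.imread(f"pics/{n}0.png"); d=np.load(f"pics/{n}0.npy"); c=get_calibration(n); w=cloud(d,c)
    hsv=cv2.cvtColor(im,cv2.COLOR_BGR2HSV)
    # rail top surface: line fit on bright points at rail height
    t=(d>0)&(w[...,2]>.0435)&(w[...,2]<.0485)&(w[...,0]>.55)&(w[...,0]<.72)&(abs(w[...,1]+.04)<.21)
    q=w[t]; a=cv2.fitLine(q[:,:2].astype(np.float32),cv2.DIST_HUBER,0,.01,.01).ravel(); a[:2]*=np.sign(a[1])
    nrm=np.array([a[1],-a[0]]); e=(q[:,:2]-a[2:])@nrm; pr=(q[:,:2]-a[2:])@a[:2]
    print(n,"rail",len(q),a,"yaw",np.arctan2(-a[0],a[1]),"e",np.percentile(e,[2,50,98]),"along",np.percentile(pr,[.5,99.5]))
    m=cv2.inRange(hsv,(10,110,60),(25,255,255))*cv2.dilate(t.astype(np.uint8),np.ones((3,3)))
    k,l,st,ce=cv2.connectedComponentsWithStats(m)
    for i in range(1,k):
        if st[i,4]>=4:
            p=ray(ce[i],c,.0465)[0]; print("  ridge",ce[i],st[i,4],p,"along",(p[:2]-a[2:])@a[:2],"e",(p[:2]-a[2:])@nrm)
    # pack: points 5..16mm high near orange band
    t=((d>0)&(w[...,2]>.006)&(w[...,2]<.016)&(np.hypot(w[...,0]-.55,w[...,1]+.1)<.065)).astype(np.uint8)
    t=cv2.morphologyEx(t,cv2.MORPH_OPEN,np.ones((3,3)))
    cn=max(cv2.findContours(t,0,2)[0],key=cv2.contourArea); 
    p=ray(cn.reshape(-1,2),c,.012)[:,:2]; r=cv2.minAreaRect((p*1000).astype(np.float32)); print("  pack",r, cv2.boundingRect(cn), w[t>0].mean(0))
```

```text
tool axes cols
 [[-0.0004  0.3929  0.9196]
 [-0.0013  0.9196 -0.3929]
 [-1.     -0.0014  0.0002]]
scene rail 554 [-0.1917  0.9814  0.6322 -0.0643] yaw 0.19294484 e [-0.0075 -0.0003  0.0127] along [-0.1664  0.1784]
  ridge [305.  215.8] 5 [ 0.6209 -0.0018  0.0465] along 0.06351892894075474 e 0.0008608429902673236
  ridge [293.6667 230.8333] 6 [ 0.6326 -0.0521  0.0465] along 0.011845791025070551 e 0.0027177455653084074
  ridge [280.3333 246.1667] 6 [ 0.6411 -0.1038  0.0465] along -0.040473998899912454 e 0.001093222238745111
  ridge [267.4444 262.5556] 9 [ 0.6519 -0.1543  0.0465] along -0.09216237709050241 e 0.0020088435022843874
  ridge [252.1212 287.5152] 33 [ 0.6741 -0.2205  0.0465] along -0.16139434190519172 e 0.011145537329445225
  pack ((544.7335205078125, -103.36687469482422), (89.46096801757812, 42.7728157043457), 3.9175329208374023) (236, 220, 35, 27) [ 0.5452 -0.103   0.0112]
top rail 317 [-0.1952  0.9808  0.6301 -0.0475] yaw 0.19650419 e [-0.0071 -0.0001  0.0074] along [-0.1694  0.1667]
  ridge [399.6667 188.    ] 6 [ 0.6659 -0.2111  0.0465] along -0.1674453983227708 e 0.0032405420795042703
  ridge [381.75 194.5 ] 8 [ 0.649  -0.1516  0.0465] along -0.10579789480297781 e -0.0017795385990971788
  ridge [366.1 199. ] 10 [ 0.6381 -0.1005  0.0465] along -0.053522807711139424 e -0.0024521758815797545
  ridge [350.5714 203.2857] 7 [ 0.628  -0.0501  0.0465] along -0.0021366668347200055 e -0.002556850849600312
  ridge [334.5714 207.2857] 7 [0.6189 0.0014 0.0465] along 0.050123746981725836 e -0.001372388009050823
  ridge [318.625 211.625] 8 [0.6089 0.0525 0.0465] along 0.10222666040244435 e -0.0012911930170952171
  pack ((544.1008911132812, -98.35395812988281), (84.50670623779297, 39.33765411376953), 3.6801645755767822) (360, 217, 15, 27) [ 0.5467 -0.0977  0.0115]
```

Rack yaw is about 0.195 rad, with ridge_3 at about (0.630,-0.051). The pack centre is about (0.544,-0.101) with yaw 0.066. Now moving above rail_6 with the gripper shutting.

```bash
python3 -m handwheel '[[0,0,-0.027,0.034,0,0,0],[0,0,-0.027,0.034,0,0,0],[0,0,-0.027,0.034,0,0,0],[0,0,-0.027,0.034,0,0,0],[0,0,-0.027,0.034,0,0,0],[0,0,-0.027,0.034,0,0,0],[0,0,-0.027,0.034,0,0,0],[0,0,-0.027,0.034,0,0,0],[0,0,-0.027,0.034,0,0,0],[0,0,-0.027,0.034,0,0,0]]' 20
python3 -m handwheel '[[0,0,-0.027,0.034,0,0,0],[0,0,-0.027,0.034,0,0,0],[0,0,-0.027,0.034,0,0,0],[0,0,-0.027,0.034,0,0,0],[0,0,-0.027,0.034,0,0,0],[0,0,-0.027,0.034,0,0,0],[0,0,-0.027,0.034,0,0,0],[0,0,-0.027,0.034,0,0,0],[0,0,-0.027,0.034,0,0,0],[0,0,0,0,0,0,0]]' 
python3 -m handwheel '[[0,0.01,0,0,0.14,0,0],[0,0.01,0,0,0.14,0,0],[0,0.01,0,0,0.14,0,0],[0,0.01,0,0,0.14,0,0],[0,0.01,0,0,0.14,0,0],[0,0.01,0,0,0.14,0,0],[0,0.01,0,0,0.13,0,0],[0,0,0,0,0,0,0],[0,0,0,0,0,0,0]]'
python3 -c "
from h import *
from scipy.spatial.transform import Rotation as R
s=observe();print(s['clock'],s['position'],s['force'],s['width']);M=R.from_rotvec(s['ee_rot']).as_matrix();print(M)
print('want delta tool',M.T@(np.array([.6555,-.1785,.10])-s['position']),'yaw y',np.arctan2(M[1,1],M[0,1]))
c=get_calibration('wrist');print(c);im,d=get_image('wrist');cv2.imwrite('pics/w1.png',im);np.save('pics/w1.npy',d)
"
```

```text
clock: 1.1
position: [0.4525, 0.1911, 0.2266]
ee_rot: [0.317, 1.548, -0.317]
force: [-0.2, 0.1, -0.2]
width: 0.18
clock: 2.1
position: [0.6385, -0.1583, 0.226]
ee_rot: [0.319, 1.546, -0.326]
force: [-0.3, -0.3, -0.1]
width: 0.003
clock: 3.0
position: [0.6378, -0.1505, 0.1566]
ee_rot: [1.059, 1.298, -1.06]
force: [0.4, -0.0, -0.1]
width: 0.003
3.0 [ 0.6378 -0.1505  0.1566] [ 0.37   -0.0274 -0.0831] 0.003063181844166514
[[-0.0009  0.9798  0.1997]
 [-0.      0.1997 -0.9798]
 [-1.     -0.0009 -0.0001]]
want delta tool [0.0565 0.0118 0.031 ] yaw y 0.20109153902909171
{'camera_matrix': array([[309.7069,   0.    , 315.5984],
       [  0.    , 309.7069, 201.6101],
       [  0.    ,   0.    ,   1.    ]]), 'pose': array([[ 0.9798,  0.1943,  0.0484,  0.6241],
       [ 0.2002, -0.9496, -0.241 , -0.0859],
       [-0.0009,  0.2458, -0.9693,  0.3155],
       [ 0.    ,  0.    ,  0.    ,  1.    ]])}
```

View pics/w1.png

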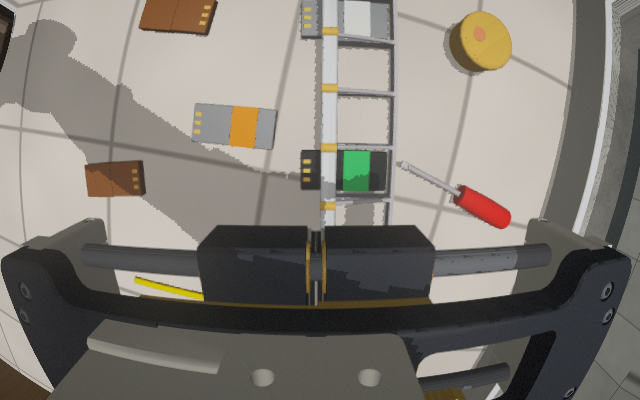

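Wrist view: ridges at (328,206), (328,148), (328,88) and (328,31), which are ridge_5, 4, 3 and 2. The pack is at (234,127), and gap 3 is the empty gap at (365,118). Measuring from here.

```bash
cat >> h.py <<'E'
def wray(uv,c,z):
    K,P=c["camera_matrix"],c["pose"]; uv=np.atleast_2d(uv).astype(float)
    x=(uv-[K[0,2],K[1,2]])/K[0,0]; th=np.linalg.norm(x,axis=1,keepdims=True)
    r=np.c_[x/np.maximum(th,1e-9)*np.sin(th),np.cos(th)]@P[:3,:3].T
    return P[:3,3]+r*((z-P[2,3])/r[:,2])[:,None]
def wmeas(im,c,rail_x=(300,345),ymax=215,pk=(170,290,90,165)):
    hsv=cv2.cvtColor(im,cv2.COLOR_BGR2HSV)
    m=cv2.inRange(hsv,(15,120,120),(30,255,255)); mm=np.zeros_like(m); mm[:ymax,rail_x[0]+18:rail_x[1]]=m[:ymax,rail_x[0]+18:rail_x[1]]
    k,l,s,ce=cv2.connectedComponentsWithStats(mm); P=[]
    for i in range(1,k):
        if s[i,4]>25: P.append(wray(ce[i],c,.0472)[0]); print("ridge",ce[i],s[i],P[-1])
    return np.array(P)
E
python3 - <<'E'
from h import *
im=cv2.imread("pics/w1.png"); c=get_calibration("wrist")
P=wmeas(im,c)
a=cv2.fitLine(P[:,:2].astype(np.float32),cv2.DIST_L2,0,.01,.01).ravel(); print("yaw",np.arctan(-a[0]/a[1]),"spacing",np.linalg.norm(np.diff(P[:,:2],axis=0),axis=1))
hsv=cv2.cvtColor(im,cv2.COLOR_BGR2HSV)
# pack outline: orange + grey region
m=cv2.inRange(hsv,(8,150,120),(20,255,255)); m[:90]=0;m[165:]=0
cn=max(cv2.findContours(m,0,2)[0],key=cv2.contourArea); r=cv2.minAreaRect((wray(cn.reshape(-1,2),c,.012)[:,:2]*1000).astype(np.float32)); print("orange",cv2.boundingRect(cn),r)
g=((hsv[...,1]<40)&(hsv[...,2]<165)).astype(np.uint8)*255|m
b=np.zeros_like(g); b[90:165,180:285]=g[90:165,180:285]; b=cv2.morphologyEx(b,cv2.MORPH_OPEN,np.ones((5,5)))
cn=max(cv2.findContours(b,0,2)[0],key=cv2.contourArea); r=cv2.minAreaRect((wray(cn.reshape(-1,2),c,.012)[:,:2]*1000).astype(np.float32)); print("pack",cv2.boundingRect(cn),r)
# hand-read corners of pack
print(wray([(195,103),(277,109),(273,150),(192,139)],c,.012))
o=im[85:170,170:300].copy(); cv2.imwrite("pics/c3.png",cv2.resize(o,None,fx=5,fy=5))
E
```

```text
ridge [329.5702  30.6842] [322  27  16   8 114] [ 0.6193 -0.0012  0.0472]
ridge [329.   87.5] [322  84  15   8 120] [ 0.629  -0.052   0.0472]
ridge [328.381  147.5159] [321 144  16   8 126] [ 0.6391 -0.1034  0.0472]
ridge [327.4022 205.3587] [320 202  15   8  92] [ 0.649  -0.1542  0.0472]
yaw 0.19197972 spacing [0.0518 0.0523 0.0518]
orange (230, 106, 28, 42) ((554.091552734375, -100.80863952636719), (25.608768463134766, 40.144771575927734), 3.821157932281494)
pack (180, 103, 98, 62) ((537.8896484375, -111.47269439697266), (102.55094146728516, 63.72579574584961), 8.032113075256348)
[[ 0.4988 -0.0848  0.012 ]
 [ 0.5843 -0.0781  0.012 ]
 [ 0.588  -0.1186  0.012 ]
 [ 0.5018 -0.122   0.012 ]]
```

```bash
python3 -m handwheel '[[0,0.015,0.002,0.007,0,0,0],[0,0.02,0.002,0.007,0,0,0],[0,0.02,0.002,0.007,0,0,0],[0,0.02,0.002,0.007,0,0,0],[0,0.015,0.002,0.006,0,0,0],[0,0.01,0,0,0,0,0],[0,0.004,0,0,0,0,0],[0,0,0,0,0,0,0],[0,0,0,0,0,0,0]]' 
python3 -m handwheel '[[0,0.002,0,0,0,0,0],[0,0.001,0,0,0,0,0],[0,0.001,0,0,0,0,0],[0,0,0,0,0,0,0]]'
```

```text
clock: 3.95
position: [0.6549, -0.182, 0.0534]
ee_rot: [1.063, 1.295, -1.062]
force: [-0.5, -0.3, 0.7]
width: 0.005
clock: 4.35
position: [0.6545, -0.1821, 0.0487]
ee_rot: [1.063, 1.296, -1.063]
force: [-0.8, 0.0, -0.1]
width: 0.003
```

```bash
for i in 1 ; do python3 -m handwheel '[[0,0.001,0,0,0,0,0],[0,0,0,0,0,0,0]]'; python3 -m handwheel '[[0,0.001,0,0,0,0,0],[0,0,0,0,0,0,0]]';python3 -m handwheel '[[0,0.001,0,0,0,0,0],[0,0,0,0,0,0,0]]'; done
```

```text
clock: 4.55
position: [0.6544, -0.1822, 0.0476]
ee_rot: [1.063, 1.296, -1.063]
force: [-0.3, -0.5, 0.5]
width: 0.004
clock: 4.75
position: [0.6544, -0.1822, 0.0466]
ee_rot: [1.063, 1.296, -1.063]
force: [-0.5, 0.4, 0.3]
width: 0.005
clock: 4.95
position: [0.6545, -0.1822, 0.0464]
ee_rot: [1.063, 1.296, -1.063]
force: [-2.9, 1.8, 7.1]
width: 0.009
```

```bash
python3 -m handwheel '[[0,-0.0002,0,-0.004,0,0,0],[0,0,0,-0.004,0,0,0],[0,0,0,-0.004,0,0,0],[0,0,0,-0.004,0,0,0],[0,0,0,0,0,0,0]]'; python3 -m handwheel '[[0,0,0,-0.004,0,0,0],[0,0,0,-0.004,0,0,0],[0,0,0,-0.004,0,0,0],[0,0,0,0,0,0,0]]'
```

```text
clock: 5.45
position: [0.6518, -0.1666, 0.0465]
ee_rot: [1.063, 1.294, -1.062]
force: [0.8, -2.8, 5.9]
width: 0.006
clock: 5.85
position: [0.6503, -0.1564, 0.0475]
ee_rot: [1.063, 1.291, -1.063]
force: [-0.4, -4.5, 11.5]
width: 0.005
```

```bash
python3 -m handwheel '[[0,0,0,-0.004,0,0,0],[0,0,0,-0.004,0,0,0],[0,0,0,-0.004,0,0,0],[0,0,0,-0.004,0,0,0],[0,0,0,-0.004,0,0,0],[0,0,0,-0.004,0,0,0],[0,0,0,-0.003,0,0,0],[0,0,0,0,0,0,0]]'
```

```text
clock: 6.65
position: [0.6441, -0.1281, 0.0464]
ee_rot: [1.063, 1.295, -1.062]
force: [0.2, -3.5, 6.8]
width: 0.004
```

```bash
python3 -m handwheel '[[0,0,0,-0.004,0,0,0],[0,0,0,-0.004,0,0,0],[0,0,0,-0.004,0,0,0],[0,0,0,-0.004,0,0,0],[0,0,0,-0.004,0,0,0],[0,0,0,-0.004,0,0,0],[0,0,0,0,0,0,0]]'; python3 -m handwheel '[[0,0,0,-0.004,0,0,0],[0,0,0,-0.004,0,0,0],[0,0,0,-0.004,0,0,0],[0,0,0,-0.004,0,0,0],[0,0,0,-0.004,0,0,0],[0,0,0,-0.004,0,0,0],[0,0,0,-0.002,0,0,0],[0,0,0,0,0,0,0]]'
```

```text
clock: 7.35
position: [0.6404, -0.1065, 0.0474]
ee_rot: [1.063, 1.291, -1.063]
force: [0.1, -6.3, 12.1]
width: 0.003
clock: 8.15
position: [0.6344, -0.0792, 0.0464]
ee_rot: [1.063, 1.295, -1.062]
force: [0.4, -3.6, 7.5]
width: 0.01
```

Rail sweep is done, with contact held at every stage. Raising, then moving beside the pack's -y side. A flat side push there will both align and centre the pack with the gap.

```bash
python3 -m handwheel '[[0,-0.02,0,0,0,0,0],[0,-0.03,0,0,0,0,0],[0,-0.02,-0.012,0.006,0,0,0],[0,0,-0.022,0.012,0,0,0],[0,0,-0.022,0.012,0,0,0],[0,0,-0.022,0.012,0.009,0,0],[0,0,-0.0095,0.0043,0,0,0],[0,0,0,0,0,0,0],[0,0,0,0,0,0,0]]'
python3 - <<'E'
from h import *
from scipy.spatial.transform import Rotation as R
s=observe();M=R.from_rotvec(s['ee_rot']).as_matrix();print(s['position'],s['joints'],np.arctan2(M[1,1],M[0,1]))
print(M.T@(np.array([.558,-.142,.05])-s['position']))
c=get_calibration('wrist');im,d=get_image('wrist');cv2.imwrite('pics/w2.png',im);np.save('pics/w2.npy',d);np.save('pics/w2p.npy',c['pose'])
E
```

```text
clock: 9.05
position: [0.5579, -0.1403, 0.1157]
ee_rot: [1.069, 1.293, -1.068]
force: [0.4, 0.2, 0.0]
width: 0.006
[ 0.5579 -0.1403  0.1157] [-0.2483  0.5155  0.5746  1.8594 -0.3592  0.8711  0.6913] 0.18926700144743458
[ 0.0657 -0.0002  0.0018]
```

View pics/w2.png

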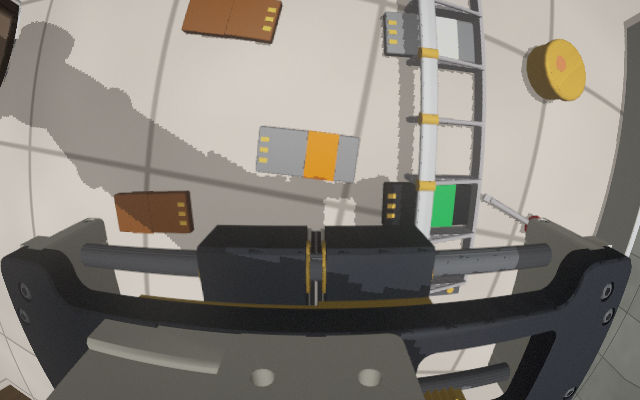

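Wrist view: the pack, still untouched, is at (307,153), its axis slightly turned relative to the tool, with the fingers beside it at (316,245). Clear to descend.

```bash
python3 -m handwheel '[[0,0.025,0,0.002,0,0,0],[0,0.03,0,0,0,0,0],[0,0.025,0,0,0,0,0],[0,0.015,0,0,0,0,0],[0,0.01,0,0,0,0,0],[0,0.006,0,0,0,0,0],[0,0,0,0,0,0,0],[0,0,0,0,0,0,0]]'
python3 -m handwheel '[[0,0,0,-0.004,0,0,0],[0,0,0,-0.004,0,0,0],[0,0,0,-0.002,0,0,0],[0,0,0,0,0,0,0]]'
python3 - <<'E'
from h import *
s=observe();print(s['position'],s['force'])
c=get_calibration('wrist');im,d=get_image('wrist');cv2.imwrite('pics/w3.png',im);np.save('pics/w3.npy',d);np.save('pics/w3p.npy',c['pose'])
cv2.imwrite('pics/w3c.png',cv2.resize(im[80:320,180:460],None,fx=2.5,fy=2.5))
E
```

```text
clock: 9.9
position: [0.5581, -0.1438, 0.0056]
ee_rot: [1.07, 1.291, -1.069]
force: [-0.1, 0.5, 0.4]
width: 0.008
clock: 10.3
position: [0.5557, -0.1331, 0.0051]
ee_rot: [1.069, 1.293, -1.069]
force: [-0.1, 0.6, 0.5]
width: 0.008
[ 0.5557 -0.1331  0.0051] [-0.0544  0.612   0.5009]
```

View pics/w3c.png

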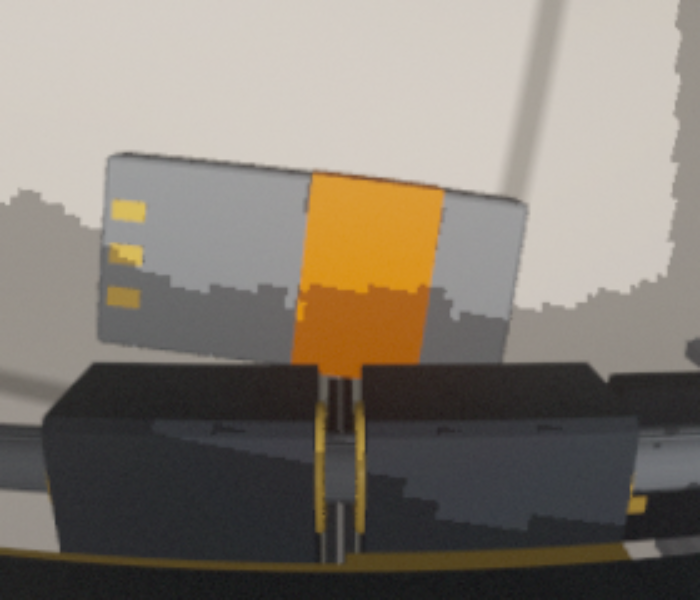

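```bash
python3 -m handwheel '[[0,0,0,-0.002,0,0,0],[0,0,0,-0.002,0,0,0],[0,0,0,-0.002,0,0,0],[0,0,0,-0.002,0,0,0],[0,0,0,0,0,0,0]]'
cat >> h.py <<'E'
R0=np.array([.629,-.052]); EX=np.array([.9816,.1908]); EY=np.array([-.1908,.9816])
def rk(p): q=np.asarray(p)[...,:2]-R0; return np.stack([q@EX-.029,q@EY],-1)
def look(tag,box,show=False):
    s=observe();c=get_calibration('wrist');im,d=get_image('wrist');cv2.imwrite(f'pics/{tag}.png',im)
    hsv=cv2.cvtColor(im,cv2.COLOR_BGR2HSV); m=cv2.inRange(hsv,(5,150,60),(21,255,255)); b=np.zeros_like(m); x0,x1,y0,y1=box; b[y0:y1,x0:x1]=m[y0:y1,x0:x1]
    cn=max(cv2.findContours(b,0,2)[0],key=cv2.contourArea).reshape(-1,2); p=rk(wray(cn,c,.012))*1000
    print("tcp rack",rk(s['position'])*1000,s['position'],s['force'],s['clock']); print("orange bbox",cv2.boundingRect(cn),"rect",cv2.minAreaRect(p.astype(np.float32)))
    # edges of band as lines: left/right boundary per row, far (top) edge per column
    ys=np.unique(cn[:,1])[3:-3]; L=np.array([[cn[cn[:,1]==y,0].min(),y] for y in ys]); Rr=np.array([[cn[cn[:,1]==y,0].max(),y] for y in ys])
    for nm,e in(("rear",L),("front",Rr)):
        q=(rk(wray(e,c,.012))*1000); a=np.polyfit(q[:,1],q[:,0],1); print(nm,"edge yaw rel rack",-np.arctan(a[0]).round(4),"x mid",q[:,0].mean().round(1))
    print("far side y",p[:,1].max().round(1))
E
python3 -c "
from h import *
look('w4',(240,420,90,235))"
```

```text
clock: 10.85
position: [0.5541, -0.1256, 0.0049]
ee_rot: [1.069, 1.293, -1.069]
force: [0.1, -0.4, -0.3]
width: 0.003
tcp rack [-116.5472  -57.9359] [ 0.5541 -0.1256  0.0049] [ 0.0826 -0.4026 -0.3106] 10.85
orange bbox (297, 153, 55, 81) rect ((-113.32317352294922, -26.550548553466797), (41.54756164550781, 26.02243995666504), 87.78227233886719)
rear edge yaw rel rack -0.2065 x mid -109.8
front edge yaw rel rack 0.0279 x mid -107.7
far side y -5.8
```

```bash
python3 -c "
from h import *
look('w5',(240,420,90,212))
im=cv2.imread('pics/w5.png');cv2.imwrite('pics/w5c.png',cv2.resize(im[80:320,180:460],None,fx=2.5,fy=2.5))"
```

```text
tcp rack [-116.6411  -58.0682] [ 0.554  -0.1257  0.0049] [-0.0355 -0.7147 -0.2091] 10.9
orange bbox (297, 152, 55, 60) rect ((-113.15569305419922, -20.84145736694336), (30.110431671142578, 26.09916114807129), 87.83946990966797)
rear edge yaw rel rack -0.6747 x mid -113.2
front edge yaw rel rack -0.7325 x mid -111.0
far side y -5.4
```

View pics/w5c.png

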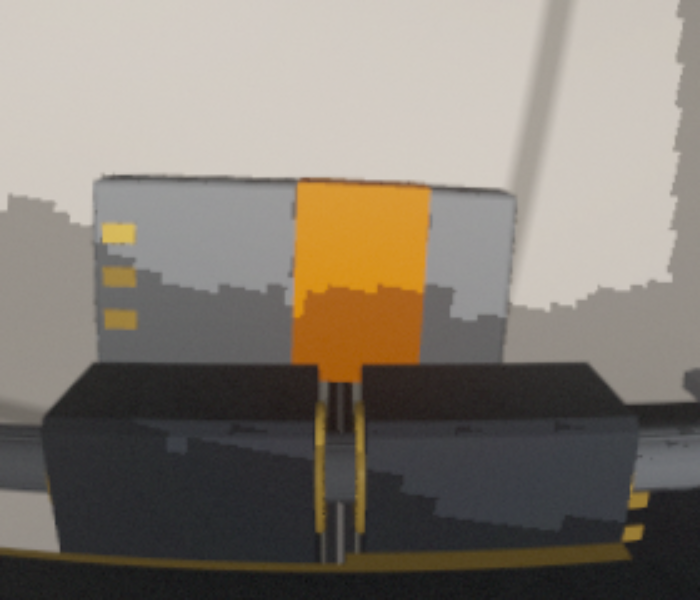

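The pack is nearly aligned, with its residual yaw about -0.04. A last small nudge, then retract, look from higher, move behind the pack and turn the tool 90°.

```bash
python3 -m handwheel '[[0,0,0,-0.0015,0,0,0],[0,0,0,0,0,0,0],[0,0,0,0.005,0,0,0],[0,0,0,0.015,0,0,0],[0,-0.02,0,0,0,0,0],[0,-0.03,0,0,0,0,0],[0,-0.03,-0.015,-0.006,0,0,0],[0,-0.02,-0.02,-0.013,0,0,0],[0,0,-0.02,-0.014,0,0,0],[0,0,-0.0164,-0.0175,0,0,0]]'
python3 -m handwheel '[[0,0,0,0,-0.142,0,0],[0,0,0,0,-0.142,0,0],[0,0,0,0,-0.142,0,0],[0,0,0,0,-0.142,0,0],[0,0,0,0,-0.142,0,0],[0,0,0,0,-0.142,0,0],[0,0,0,0,-0.142,0,0],[0,0,0,0,-0.142,0,0],[0,0,0,0,-0.142,0,0],[0,0,0,0,-0.142,0,0]]'
python3 -m handwheel '[[0,0,0,0,-0.14,0,0],[0,0,0,0,0,0,0],[0,0,0,0,0,0,0]]'
python3 - <<'E'
from h import *
from scipy.spatial.transform import Rotation as R
s=observe();M=R.from_rotvec(s['ee_rot']).as_matrix();print(s['position'],rk(s['position'])*1000,s['joints'],'y yaw',np.arctan2(M[1,1],M[0,1]),'want',1.5708+.192)
c=get_calibration('wrist');print(c['pose'][:3,3]);im,d=get_image('wrist');cv2.imwrite('pics/w6.png',im);np.save('pics/w6p.npy',c['pose'])
E
```

```text
clock: 11.95
position: [0.4776, -0.1096, 0.1058]
ee_rot: [1.072, 1.289, -1.071]
force: [-0.2, 0.9, -0.0]
width: 0.006
clock: 12.95
position: [0.4782, -0.1095, 0.1051]
ee_rot: [-0.033, 1.57, 0.032]
force: [-0.6, 0.3, -0.4]
width: 0.008
clock: 13.25
position: [0.4781, -0.109, 0.105]
ee_rot: [-0.135, 1.566, 0.135]
force: [0.3, 0.3, -0.5]
width: 0.006
[ 0.4781 -0.109   0.105 ] [-187.9987  -27.1221] [-0.0238  0.3674  0.178   2.0498 -0.0952  0.7317  1.9558] y yaw 1.7423102344135337 want 1.7628
[ 0.4126 -0.1199  0.2639]
```

View pics/w6.png

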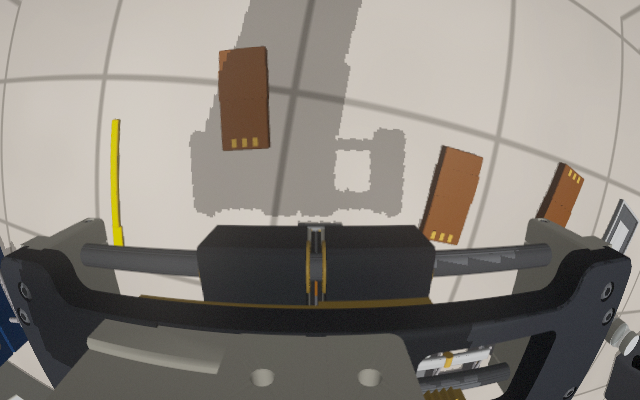

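The camera faces away from the rack in this pose, so I'll take the equivalent half turn to see the pack while pushing.

```bash
python3 -m handwheel '[[0,0,0,0,0.145,0,0],[0,0,0,0,0.145,0,0],[0,0,0,0,0.145,0,0],[0,0,0,0,0.145,0,0],[0,0,0,0,0.145,0,0],[0,0,0,0,0.145,0,0],[0,0,0,0,0.145,0,0],[0,0,0,0,0.145,0,0],[0,0,0,0,0.145,0,0],[0,0,0,0,0.145,0,0]]'
python3 -m handwheel '[[0,0,0,0,0.145,0,0],[0,0,0,0,0.145,0,0],[0,0,0,0,0.145,0,0],[0,0,0,0,0.145,0,0],[0,0,0,0,0.145,0,0],[0,0,0,0,0.145,0,0],[0,0,0,0,0.145,0,0],[0,0,0,0,0.145,0,0],[0,0,0,0,0.145,0,0],[0,0,0,0,0.145,0,0]]'
python3 -m handwheel '[[0,0,0,0,0.145,0,0],[0,0,0,0,0.076,0,0],[0,0,0,0,0,0,0],[0,0,0,0,0,0,0]]'
python3 - <<'E'
from h import *
from scipy.spatial.transform import Rotation as R
s=observe();M=R.from_rotvec(s['ee_rot']).as_matrix();print(s['position'],rk(s['position'])*1000,s['joints'],'y yaw',np.arctan2(M[1,1],M[0,1]),'want',-1.5708+.192)
c=get_calibration('wrist');print(c['pose'][:3,3]);im,d=get_image('wrist');cv2.imwrite('pics/w7.png',im);np.save('pics/w7p.npy',c['pose'])
E
```

```text
clock: 14.3
position: [0.4782, -0.108, 0.105]
ee_rot: [0.994, 1.332, -0.994]
force: [-0.2, -0.7, 1.0]
width: 0.005
clock: 15.3
position: [0.4783, -0.1079, 0.1052]
ee_rot: [1.996, 0.415, -1.995]
force: [-0.1, -0.1, -0.3]
width: 0.006
clock: 15.7
position: [0.4781, -0.1079, 0.105]
ee_rot: [2.117, 0.211, -2.116]
force: [-0.5, 0.6, 0.2]
width: 0.007
[ 0.4781 -0.1079  0.105 ] [-187.772   -26.0802] [-0.6166  0.5485  1.0382  2.0923 -0.636   0.8567 -0.5717] y yaw -1.3717980000681465 want -1.3788
[ 0.5417 -0.0946  0.2639]
```

View pics/w7.png

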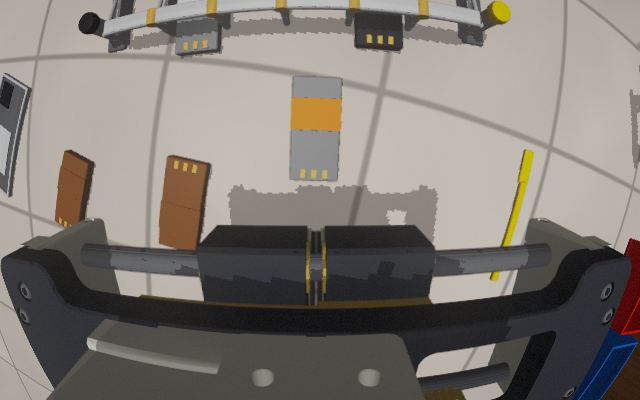

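Run:
```python
from h import *
im=cv2.imread("pics/w7.png"); c=get_calibration("wrist"); hsv=cv2.cvtColor(im,cv2.COLOR_BGR2HSV)
m=cv2.inRange(hsv,(5,150,60),(21,255,255)); b=np.zeros_like(m); b[85:145,270:360]=m[85:145,270:360]
cn=max(cv2.findContours(b,0,2)[0],key=cv2.contourArea); print("band",cv2.boundingRect(cn),cv2.minAreaRect((rk(wray(cn.reshape(-1,2),c,.012))*1000).astype(np.float32)))
print("corners",rk(wray([(293,76.5),(342,77.5),(338,180.5),(289,179.5)],c,.012))*1000)
m=cv2.inRange(hsv,(15,120,120),(30,255,255)); m[16:]=0
k,l,s,ce=cv2.connectedComponentsWithStats(m)
for i in range(1,k):
    if s[i,4]>15: print("ridge",ce[i],s[i],rk(wray(ce[i],c,.0472))*1000)
```

```text
band (291, 97, 51, 34) ((-113.48265075683594, -25.310306549072266), (39.90717315673828, 25.67149543762207), 88.2530746459961)
corners [[ -83.1541   -6.8647]
 [ -83.6211  -46.2067]
 [-168.4279  -44.1857]
 [-167.8767   -3.6342]]
ridge [211.2149   6.2314] [207   0  10  14 121] [[-30.3058  52.0501]]
ridge [280.7237   3.6579] [275   0  11   9  76] [[-32.9938   0.1455]]
ridge [353.6353   3.7647] [349   0  11   9  85] [[-32.5545 -51.6069]]
ridge [423.0217   7.2754] [418   0  11  16 138] [[ -29.613  -103.6069]]
ridge [500.1838   8.6282] [492   1  19  15 234] [[ -16.2665 -173.1245]]
ridge [150.9483  11.6897] [147   8   9   8  58] [[-25.8834 103.8393]]
```

The rack frame agrees with the new view to within 0.5 mm in y. The pack centre is at about rack (-125.7,-25.2), yaw -0.03. The flush pusher will straighten the rest. Descending behind it and pushing.

```bash
python3 -m handwheel '[[0,0.025,0,0,0.007,0,0],[0,0.03,0,0,0,0,0],[0,0.02,0,0,0,0,0],[0,0.015,0,0,0,0,0],[0,0.007,0,0,0,0,0],[0,0.003,0,0,0,0,0],[0,0,0,0,0,0,0],[0,0,0,0,0,0,0]]'
python3 -m handwheel '[[0,0,0,-0.003,0,0,0],[0,0,0,-0.003,0,0,0],[0,0,0,-0.003,0,0,0],[0,0,0,-0.003,0,0,0],[0,0,0,-0.003,0,0,0],[0,0,0,-0.003,0,0,0],[0,0,0,-0.003,0,0,0],[0,0,0,-0.003,0,0,0],[0,0,0,-0.003,0,0,0],[0,0,0,0,0,0,0]]'
python3 - <<'E'
from h import *
look('w8',(260,375,60,225))
E
```

```text
clock: 16.55
position: [0.4785, -0.108, 0.0055]
ee_rot: [2.122, 0.203, -2.12]
force: [-0.9, 0.6, -0.2]
width: 0.007
clock: 17.55
position: [0.5051, -0.1026, 0.0049]
ee_rot: [2.121, 0.203, -2.121]
force: [-0.1, 0.4, 0.3]
width: 0.003
tcp rack [-160.2727  -26.0782] [ 0.5051 -0.1026  0.0049] [-0.0881  0.4351  0.2632] 17.55
orange bbox (270, 98, 84, 53) rect ((-94.68975830078125, -23.717388153076172), (40.45905303955078, 25.656108856201172), 89.8910140991211)
rear edge yaw rel rack 1.2518 x mid -87.3
front edge yaw rel rack 1.2518 x mid -87.3
far side y -3.5
```

```bash
python3 -m handwheel '[[0,0,0.0003,-0.003,0,0,0],[0,0,0.0003,-0.003,0,0,0],[0,0,0.0003,-0.003,0,0,0],[0,0,0.0003,-0.003,0,0,0],[0,0,0.0003,-0.003,0,0,0],[0,0,0.0003,-0.003,0,0,0],[0,0,0.0003,-0.003,0,0,0],[0,0,0,0,0,0,0]]'
python3 - <<'E'
from h import *
look('w9',(260,375,60,225))
im=cv2.imread('pics/w9.png');cv2.imwrite('pics/w9c.png',cv2.resize(im[0:240,180:460],None,fx=2.5,fy=2.5))
E
```

```text
clock: 18.4
position: [0.5262, -0.1008, 0.005]
ee_rot: [2.122, 0.203, -2.121]
force: [0.2, 0.2, -1.3]
width: 0.006
tcp rack [-139.271   -28.3047] [ 0.5262 -0.1008  0.005 ] [ 0.2449  0.2276 -1.2827] 18.4
orange bbox (269, 98, 84, 53) rect ((-73.73391723632812, -25.585269927978516), (40.6213493347168, 25.668731689453125), 89.93209075927734)
rear edge yaw rel rack -0.1741 x mid -73.3
front edge yaw rel rack -0.1036 x mid -73.3
far side y -5.3
```

View pics/w9c.png

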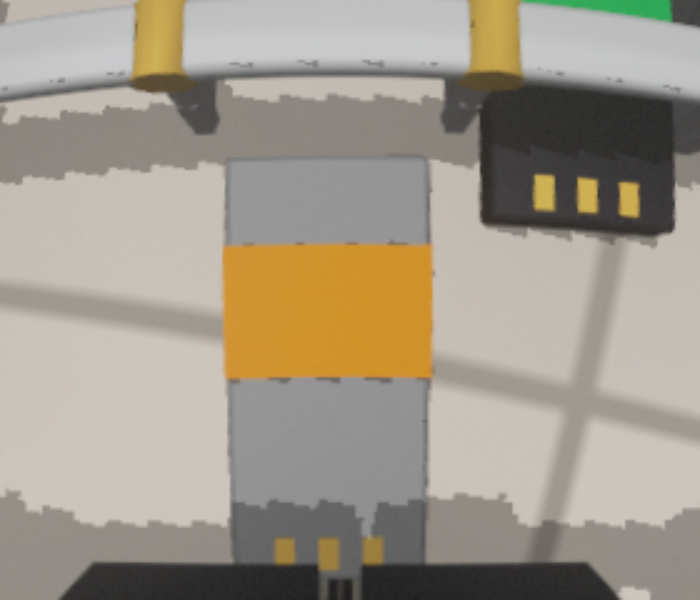

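The pack is straight and centred between the rods (crop x 205 and 458, pack front centre at 327). Pushing in.

```bash
python3 -m handwheel '[[0,0,0,-0.004,0,0,0],[0,0,0,-0.004,0,0,0],[0,0,0,-0.004,0,0,0],[0,0,0,-0.004,0,0,0],[0,0,0,-0.004,0,0,0],[0,0,0,-0.004,0,0,0],[0,0,0,-0.004,0,0,0],[0,0,0,-0.004,0,0,0],[0,0,0,0,0,0,0]]'
python3 -m handwheel '[[0,0,0,-0.004,0,0,0],[0,0,0,-0.004,0,0,0],[0,0,0,-0.004,0,0,0],[0,0,0,-0.004,0,0,0],[0,0,0,-0.004,0,0,0],[0,0,0,-0.004,0,0,0],[0,0,0,-0.004,0,0,0],[0,0,0,-0.004,0,0,0],[0,0,0,-0.004,0,0,0],[0,0,0,0,0,0,0]]'
python3 -c "
from h import *
s=observe();print(rk(s['position'])*1000,s['force'])"
```

```text
clock: 19.35
position: [0.5578, -0.0946, 0.0049]
ee_rot: [2.122, 0.203, -2.12]
force: [0.8, -0.1, -0.5]
width: 0.002
clock: 20.35
position: [0.5931, -0.0878, 0.0049]
ee_rot: [2.122, 0.203, -2.12]
force: [0.0, -0.3, 0.1]
width: 0.005
[-71.1054 -28.2625] [ 0.0496 -0.2866  0.0531]
```

```bash
python3 -m handwheel '[[0,0,0,-0.002,0,0,0],[0,0,0,-0.002,0,0,0],[0,0,0,-0.002,0,0,0],[0,0,0,0,0,0,0]]'
python3 -m handwheel '[[0,0,0,-0.001,0,0,0],[0,0,0,-0.001,0,0,0],[0,0,0,0,0,0,0]]'
python3 -m handwheel '[[0,0,0,-0.001,0,0,0],[0,0,0,0,0,0,0]]'
python3 -m handwheel '[[0,0,0,-0.001,0,0,0],[0,0,0,0,0,0,0]]'
python3 -m handwheel '[[0,0,0,-0.001,0,0,0],[0,0,0,0,0,0,0]]'
```

```text
clock: 20.75
position: [0.5985, -0.0867, 0.0049]
ee_rot: [2.121, 0.203, -2.121]
force: [0.3, 0.2, -0.8]
width: 0.005
clock: 21.05
position: [0.6003, -0.0865, 0.005]
ee_rot: [2.121, 0.203, -2.121]
force: [0.8, 0.2, -0.1]
width: 0.006
clock: 21.25
position: [0.6013, -0.0862, 0.0049]
ee_rot: [2.121, 0.203, -2.121]
force: [0.1, 0.3, -0.6]
width: 0.004
clock: 21.45
position: [0.6022, -0.0861, 0.0049]
ee_rot: [2.121, 0.203, -2.121]
force: [0.1, 0.4, -0.0]
width: 0.005
clock: 21.65
position: [0.6027, -0.086, 0.0048]
ee_rot: [2.121, 0.203, -2.122]
force: [-3.7, 0.2, 3.1]
width: 0.003
```

Force rose to about 4 N with the estimated pack centre at x ≈ -8, so it is against the stop. Backing straight off, rising and looking.

```bash
python3 -m handwheel '[[0,0,0,0.002,0,0,0],[0,0,0,0.01,0,0,0],[0,0,0,0.02,0,0,0],[0,0,0,0.02,0,0,0],[0,-0.03,0,0.02,0,0,0],[0,-0.04,0,0,0,0,0],[0,-0.04,0,0,0,0,0],[0,0,0,0,0,0,0],[0,0,0,0,0,0,0]]'
python3 - <<'E'
from h import *
look('w10',(200,430,0,225))
im,d=get_image("scene");cv2.imwrite("pics/s2.png",im); c=get_calibration("scene")
a=cv2.imread('pics/w10.png')[0:200,180:460]; b=im[150:315,225:456]
cv2.imwrite('pics/fin.png',np.vstack([cv2.resize(a,(420,300)),cv2.resize(b,(420,300))]))
w=cloud(d,c); hsv=cv2.cvtColor(im,cv2.COLOR_BGR2HSV)
m=cv2.inRange(hsv,(8,130,90),(18,255,255)); k,l,s,ce=cv2.connectedComponentsWithStats(m)
for i in range(1,k):
    if s[i,4]>40: print(ce[i],s[i,4],rk(np.median(w[l==i],0))*1000,np.median(w[l==i],0))
E
```

```text
clock: 22.55
position: [0.5326, -0.0994, 0.1156]
ee_rot: [2.124, 0.204, -2.119]
force: [0.1, 1.1, -0.2]
width: 0.007
tcp rack [-132.7009  -28.1009] [ 0.5326 -0.0994  0.1156] [ 0.0944  1.076  -0.1501] 22.55
orange bbox (289, 29, 48, 29) rect ((3.87233829498291, -25.16706657409668), (39.80143737792969, 25.62981605529785), 89.9659652709961)
rear edge yaw rel rack -1.1494 x mid 5.2
front edge yaw rel rack -1.1494 x mid 5.2
far side y -5.3
[295.2512 156.8093] 215 [-177.9957  235.8355] [0.4377 0.1511 0.0115]
[265.4378 190.6865] 185 [-174.6751   92.2945] [0.4684 0.0108 0.0116]
[186.6269 219.8962] 260 [-284.7048  -86.8438] [ 0.3946 -0.186   0.0115]
[366.3098 243.8024] 410 [131.6772  61.6281] [0.775  0.0392 0.0355]
[299.8472 251.6389] 144 [  4.9679 -22.401 ] [ 0.6666 -0.0675  0.0115]
[ 34.3968 344.8095] 63 [-331.1859 -499.1885] [ 0.4276 -0.5997  0.0107]
[ 25.2698 371.2857] 63 [-299.9974 -545.7378] [ 0.4671 -0.6394  0.0121]
```

View pics/fin.png

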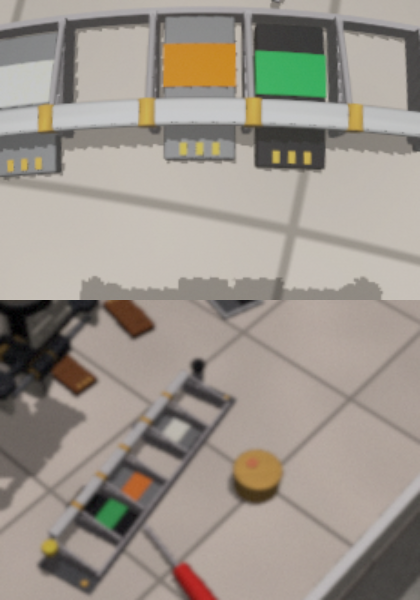

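The pack is home in the third gap from the yellow post: centre at about rack (-8.3,-25.2), yaw about 0, level with the other stowed ones. The arm is clear.

```bash
python3 -c "
from cell import *
print(sign_off())"
```

```text
the job is handed in; nothing more can be done
None
```

The orange-banded pack is fully home in the third gap from the yellow post, and I handed the job in at about 22.6 s of robot time.

**Rail:** I set the shut fingertips on the rail over the first gap (rail_6) and slid them across ridge_5, rail_5 and ridge_4. They stopped on rail_4, at rack y of about -28 mm, and were then raised. Contact force read 6–12 N at every check, and nothing beyond the third gap was touched.

**Pack:** I squared and centred it with a flat push on its side, then pushed its rear end into the gap until the force rose to about 4 N at the stop. Then I backed off.

**Last checks:**
- **Wrist view:** it puts the pack centre at about rack x -8.3, y -25.2 mm (ideal -8, -26), with yaw about 0.
- **Scene camera:** it agreed in x to about 1 mm. In y it read about 3 mm differently (-22.4 mm), which fits the offset it already showed, and both readings are within the 8 mm limit.
- **Other things:** the neighbouring stowed pack and module, the tin and the driver looked unmoved in the last pictures. I did not measure them. The phone frame, spudger and jar were not checked at the end, but the arm did not work near them.
- **Arm:** it stood clear, about 10 cm above the shelf.

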